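# Clamp the cold block into the lunchbox

## Task

Put the oblong cold block (not the round one) into the cradle in the open lunchbox, lengthwise and right way up, then swing the lunchbox's hinged clamp bar over it and press it fully shut so that the block is driven down home and stays clamped.

Things in the scene. Friction and masses are not known exactly. Their poses are not given: they have to be found in the camera images.
- cold_block: Loose hard yellow plastic cold block, an oblong brick 42 (own x) x 72 (own y) x 46 mm (z), 0.1 to 0.2 kg, standing on the bench; take it across its 42 mm width. Origin: centre of its underside. A round puck of the same plastic (78 mm across, 34 high) is not wanted. Tumbler, bowl and spoon stand further off.
- lunchbox: Olive lunchbox fixed to the bench. Origin: on the bench under the cradle's centre; x away from its front latch, y towards the clamp's hinge, z up. Walls 55 mm high, outside x -120 to 80, y -120 to 120 mm; its outer lid lies folded flat beyond it, x 86 to 286, 18 mm high. A 30 mm high divider at x -62 mm.
- cradle (a point): Centre of the cradle's floor as it starts, 39 mm above the bench; axes as lunchbox. Grey well 62 (x) x 90 mm (y) inside, walls reaching 55 mm above the bench, the long ones open over the middle 46 mm for fingers. The floor is an aluminium platform on springs: it carries the block at this height, and the shut clamp presses it and the block 15 mm down (4.5 N): home.
- clamp (a joint): Hinge angle of the grey clamp bar, rad: 0 shut (level over cradle), 1.57 upright, 2 fully open. Bar 36 wide, 135 long, 6 mm thick. Hinge axis along lunchbox x at x 0, y 70, z 70 mm, at the bar's underside; shut, the bar reaches to y -65. No catch: a stiff hinge (0.4 N m) holds it where left. It starts upright or leaning back; push its back (+y side) over, then press its free end down.

How it is judged:
On the way, in this order (a step that is already met when the one before it is completed fails the run):
1. the cold block stands in the cradle under the open clamp (x of cold_block in the frame of lunchbox between -0.013 and 0.013 m and y of cold_block in the frame of lunchbox between -0.013 and 0.013 m and angle between cold_block's own z axis and vertical below 0.17 rad and z of cold_block in the frame of lunchbox between 0.032 and 0.045 m and value of joint clamp above 1 rad), for 0.2 s.
2. the clamp is pressed shut over it and the block is home (x of cold_block in the frame of lunchbox between -0.013 and 0.013 m and y of cold_block in the frame of lunchbox between -0.013 and 0.013 m and angle between cold_block's own z axis and vertical below 0.17 rad and z of cold_block in the frame of lunchbox below 0.029 m and value of joint clamp below 0.08 rad), for 0.2 s.
At the end, for the whole second after the job is handed in: The oblong cold block stands upright (within 10 degrees) in the cradle, its centre within 13 mm of the cradle's centre along both lunchbox axes, at rest, driven down so that its underside is less than 29 mm above the bench, and the clamp is shut to under 0.08 rad (all of step 2 and linear speed of cold_block below 0.02 m/s); the robot touches nothing.
It also fails if it takes over 54 s, if anything falls off the work surface, if the arm or the gripper's body presses on something with over 40 N, if the wrist force passes 120 N, or if a joint passes its speed limit or range.

## Robot

A 6-joint arm with a two-finger parallel gripper is mounted at the origin on the work surface. World frame = base frame: x ahead of the robot, y to its left, z up, the work surface at z = 0. Lengths are in m, angles in rad, forces in N, time in s.
With the tool pointing down it reaches from about 0.375 to 0.9 m from the base axis. Payload 3.1 kg.
Tool frame: the origin (TCP) lies midway between the tips of the shut fingers; the grasp point (between the pads) lies 19 mm behind it; x points along the fingers, y is the direction in which the jaws open and shut, and the axes are right-handed (so a half turn about x gives the same grasp; the last joint's range is limited). The gripper opens to 87 mm and grips with 3 to 60 N. Pads are 19 mm wide; open, the fingers measure 117 mm over their backs; the gripper's body (75 mm by 190 mm) begins 51 mm behind the grasp point.
Start: joints at [-1.365, 0.527, 1.433, -0, 1.181, -0.178], TCP at [0.235, -0.579, 0.223] pointing down, gripper open.
Joint ranges: [-3.08, 3.08], [-0.75, 2.2], [0.22, 2.44], [-1.43, 4.57], [0, 2.65], [-2.85, 2.85]. Speed limits (rad/s): [2.79, 2.79, 3.14, 3.14, 3.14, 3.14].

## Interface

Orientations are given as a unit quaternion [x, y, z, w].
In Python, from rig import get_obs, imaging, robot gives the robot as it stands.
- The arm moves only by the shell command python3 -m inch 'ROWS' [FORCE]. ROWS is JSON, a list of rows, each a list of 3 entries, a list of its own where there are three numbers: the finger opening in mm, from 0 to 87, then the shift along the tool's x, y, z in mm, then the turn, a rotation vector about the tool's x, y, z in degrees. In form: [[grip, [dx, dy, dz], [wx, wy, wz]], ...]. A call has 1 to 12 rows; each row shifts and turns the pose as measured when the row begins, along the tool's axes as they then stand; what a row does not reach is not made up. A row lasts 1/8 s, in which the tool goes at most 62.5 mm and 10.7 degrees, less where a joint would pass 70% of its speed; a pose out of reach is approached as far as the arm can. A call with a gripper value outside its range is refused whole. The fingers move at their own pace and stop on an object; FORCE is the grip in N (left out, the last holds). Time passes only in rows, so rows that do not move let the fingers close. It gives the time, the measured TCP pose, the force and the opening at its end, in the units of the state.
- get_obs(): the state, without advancing time (a new reading comes with each control period).
- imaging.camera(name): name is "side" or "top" or "wrist"; returns the picture (384x512x3 uint8, red, green, blue); there is no depth.
- imaging.camera_params(name): a dict with "camera_matrix" (3x3 intrinsics, pixels), "k1" (the pictures are not rectified: a ray, as slopes to the right and down, at radius r is drawn at 1 + k1 r^2 times it, then the intrinsics apply), "xyz" and "rotation" of the camera in the world. Camera axes: x right, y down, z forward; pixel columns grow to the right and rows downward; lengths in m; the calibration is good to about 2 mm. A picture is of the moment at which its call begins: read the wrist's pose just before it. camera_params takes no time and is no camera call; for the wrist camera it gives the pose at the moment of the call.
- robot.hand_in(): hands the job in, once; it reports no verdict.
Trained networks look in the newest picture that a camera, given by its name, has taken for a name from the list of things; names that differ only in an ending like _2 or _b are one class to them, and where a whole thing is asked for, a point or a joint stands for the part that bears it (a point fixed in the world has none). Each returns a list of dicts, best first, with "confidence" (0 to 1); they miss things now and then, are a little off and sometimes report something else, mostly with a low value. They report only what shows in the picture. A call takes as long as a camera call.
- imaging.cut_out(camera, target): "pixels" (384x512 bool, what is visible of it) and "box" ([centre column, centre row, width, height] in pixels, round what is visible of it).
- imaging.tip_of(camera, target): "pixel" ([column, row] in pixels: a listed point, or the origin of a listed thing).
The state is a dict: "time": time; "q": joint angles; "joint_velocities": joint speeds; "joint_torque": joint torques, N m; "position": TCP position; "tool_rot": TCP orientation; "ft_force": force on the tool from outside, world axes, zero at the start; "moment": the same for the moment, N m; "grip_width": finger opening in m.
Only numpy, scipy, OpenCV 4.12 (cv2) and the standard library are available. Lean on these libraries where they do the work, as an engineer would, in place of code of your own. Each camera call takes 0.05 s, during which the arm holds its last target. There are 200 camera calls.

## Working session

There is one attempt and no reset: what is moved stays moved. The work goes in short steps, Python scripts to look and compute and a shell command to move; the robot and the scene stay as the last step left them, time stands still between calls to the robot, and variables do not carry over. Pictures are saved under pics/ and viewed, about 8 in all and at most 12, crops included, and the job is handed in when it is done.

```bash
ls; mkdir -p pics
cat > h.py <<'E'
import numpy as np, cv2
from rig import get_obs, imaging, robot
from scipy.spatial.transform import Rotation as R
def cam(n):
    p=imaging.camera_params(n); return np.array(p["camera_matrix"]),p["k1"],np.array(p["xyz"]),np.array(p["rotation"])
def rot(r):
    r=np.array(r); return r if r.shape==(3,3) else R.from_quat(r).as_matrix()
def ray(n,px):
    K,k,t,r=cam(n); d=np.linalg.inv(K)@[px[0],px[1],1]; s=d[:2]; u=s.copy()
    for _ in range(30): u=s/(1+k*(u@u))
    v=rot(r)@[u[0],u[1],1]; return t,v/np.linalg.norm(v)
def at_z(n,px,z):
    t,v=ray(n,px); return t+v*(z-t[2])/v[2]
def proj(n,P):
    K,k,t,r=cam(n); c=(np.atleast_2d(P)-t)@rot(r); u=c[:,:2]/c[:,2:]; u=u*(1+k*(u**2).sum(1,keepdims=True)); return u@K[:2,:2].T+K[:2,2]
def tri(obs):
    A=0;b=0
    for n,px in obs:
        t,v=ray(n,px); M=np.eye(3)-np.outer(v,v); A=A+M; b=b+M@t
    return np.linalg.solve(A,b)
def snap(n,f):
    im=imaging.camera(n); cv2.imwrite("pics/"+f,im[:,:,::-1]); return im
E
cat > a.py <<'E'
from h import *
for n in ("top","side","wrist"):
    snap(n,n+"0.png"); print(n,np.round(cam(n)[2],3),np.round(rot(cam(n)[3]),2).tolist())
    for t in ("cold_block","lunchbox","cradle","clamp"):
        try:
            print(t,[(np.round(d["pixel"],1).tolist(),round(d["confidence"],2)) for d in imaging.tip_of(n,t)][:2],[(np.round(d["box"]).tolist(),round(d["confidence"],2)) for d in imaging.cut_out(n,t)][:2])
        except Exception as e: print(t,repr(e))
E
python3 a.py; python3 -c "
import cv2,numpy as np
a=[cv2.imread(f'pics/{n}0.png') for n in ('top','side')]
cv2.imwrite('pics/m0.png',cv2.resize(np.vstack(a),(400,600)))"
```

```text
pics
top [0.401 0.019 0.923] [[-0.01, -0.98, 0.19], [-1.0, 0.01, 0.0], [-0.01, -0.19, -0.98]]
cold_block [([343.9, 247.7], 0.84)] [([349.0, 247.0, 40.0, 21.0], 0.86)]
lunchbox [([209.8, 216.8], 0.73)] [([207.0, 184.0, 138.0, 202.0], 0.61)]
cradle [([209.0, 216.4], 0.94)] [([204.0, 187.0, 136.0, 201.0], 0.84)]
clamp ValueError('it knows: cold_block, cradle, lunchbox')
side [0.326 0.604 0.72 ] [[-0.93, -0.28, 0.26], [-0.38, 0.65, -0.66], [0.02, -0.71, -0.71]]
cold_block [([324.9, 181.9], 0.83)] []
lunchbox [([258.5, 258.1], 0.96)] [([217.0, 258.0, 214.0, 130.0], 0.83)]
cradle [([261.7, 247.4], 0.86), ([328.2, 181.4], 0.42)] [([218.0, 258.0, 216.0, 134.0], 0.89)]
clamp ValueError('it knows: cold_block, cradle, lunchbox')
wrist [ 0.295 -0.554  0.385] [[0.38, -0.9, -0.22], [-0.93, -0.36, -0.09], [-0.0, 0.24, -0.97]]
cold_block [] []
lunchbox [] []
cradle [] []
clamp ValueError('it knows: cold_block, cradle, lunchbox')
```

View pics/top0.png

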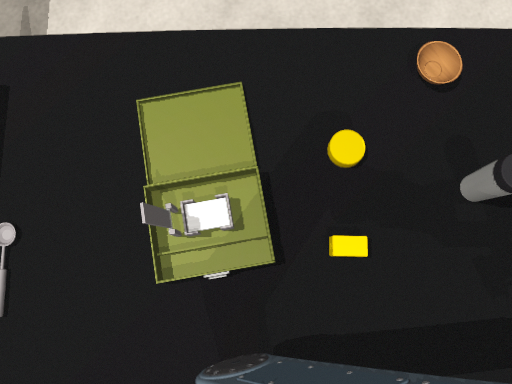

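View pics/side0.png

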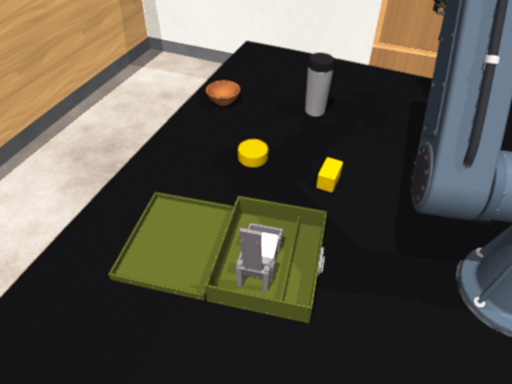

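The top view shows the block at about (349,247), the round puck at (346,149), the cradle at (208,215), and the clamp leaning back to (157,215). The latch faces the robot. Next I'll fit the poses using silhouettes.

```bash
cat > fit.py <<'E'
from h import *
from scipy.optimize import minimize
def box(x0,x1,y0,y1,z0,z1): return np.array([[x,y,z] for x in(x0,x1) for y in (y0,y1) for z in (z0,z1)])
BL=[box(-.021,.021,-.036,.036,0,.046)]
LB=[box(-.12,.08,-.12,.12,0,.055),box(.086,.286,-.12,.12,0,.018)]
S=4
def render(n,parts,p,z=0):
    c,s=np.cos(p[2]),np.sin(p[2]); M=np.array([[c,-s,0],[s,c,0],[0,0,1]])
    im=np.zeros((384*S,512*S),np.uint8)
    for b in parts:
        h=cv2.convexHull((proj(n,b@M.T+[p[0],p[1],z])*S+S/2).astype(np.float32)).round().astype(np.int32)
        cv2.fillConvexPoly(im,h,1)
    return cv2.resize(im.astype(np.float32),(512,384),interpolation=cv2.INTER_AREA)
def fit(parts,masks,p0,z=0,step=(.01,.01,.1)):
    f=lambda p:sum(np.abs(render(n,parts,p,z)-m).sum()/m.sum() for n,m in masks.items())
    best=None
    for k in range(2):
        s=np.vstack([p0]+[np.array(p0)+np.eye(3)[i]*step[i] for i in range(3)])
        r=minimize(f,p0,method="Nelder-Mead",options=dict(initial_simplex=s,xatol=1e-4,fatol=1e-4)); p0=r.x; step=(.004,.004,.05)
    return r.x,r.fun
def yellow(im,near,rad=40):
    h=cv2.cvtColor(im,cv2.COLOR_RGB2HSV); m=((h[...,0]>=22)&(h[...,0]<=33)&(h[...,1]>170)&(h[...,2]>90)).astype(np.uint8)
    k,l=cv2.connectedComponents(m); d=[np.hypot(*(np.argwhere(l==i).mean(0)[::-1]-near)) if i and (l==i).sum()>20 else 1e9 for i in range(k)]
    return (l==np.argmin(d)).astype(np.float32)
def olive(im):
    h=cv2.cvtColor(im,cv2.COLOR_RGB2HSV); m=((h[...,0]>=22)&(h[...,0]<=40)&(h[...,1]>120)&(h[...,2]>25)).astype(np.uint8)
    m=cv2.morphologyEx(m,cv2.MORPH_CLOSE,np.ones((3,3),np.uint8)); k,l,st,_=cv2.connectedComponentsWithStats(m); m=(l==1+np.argmax(st[1:,4])).astype(np.uint8)
    c,_=cv2.findContours(m,cv2.RETR_EXTERNAL,cv2.CHAIN_APPROX_NONE); cv2.drawContours(m,c,-1,1,-1); return m.astype(np.float32)
E
cat > b.py <<'E'
from fit import *
I={n:cv2.imread(f"pics/{n}0.png")[:,:,::-1].copy() for n in("top","side")}
ym={"top":yellow(I["top"],(349,247)),"side":yellow(I["side"],(330,175))}
om={n:olive(I[n]) for n in I}
b0=at_z("top",(349,247),.03); l0=at_z("top",(209,216.4),.039)
print(b0,l0,[m.sum() for m in ym.values()],[m.sum() for m in om.values()])
for ms in (ym,{"top":ym["top"]},{"side":ym["side"]}): print("block",*fit(BL,ms,[b0[0],b0[1],0.]))
for ms in (om,{"top":om["top"]},{"side":om["side"]}): print("box",*fit(LB,ms,[l0[0],l0[1],0.12]))
o=get_obs(); print(R.from_quat(o["tool_rot"]).as_matrix().round(3).tolist(),o["position"],o["time"])
E
python3 b.py
```

```text
[ 0.43265856 -0.16719473  0.03      ] [0.49932678 0.12021334 0.039     ] [np.float32(826.0), np.float32(646.0)] [np.float32(20422.0), np.float32(19985.0)]
block [ 0.43555562 -0.1655492  -0.04140322] 0.11497649550437927
block [ 0.43562672 -0.16557083 -0.04021225] 0.030417675152420998
block [ 0.43682176 -0.16880242 -0.03967252] 0.042763158679008484
box [0.50468413 0.12399275 0.16298889] 0.06182962283492088
box [0.50419273 0.12470311 0.16155963] 0.04308466240763664
box [0.50585653 0.12344761 0.1625675 ] 0.015083187259733677
[[-0.0, 0.375, -0.927], [-0.0, -0.927, -0.375], [-1.0, 0.0, 0.0]] [ 0.23462082 -0.57925447  0.22256377] 1.05
```

```bash
cat >> h.py <<'E'
def plan(target,yawdeg,n):
    """rows from the present pose to target TCP, tool down, tool y at yawdeg in the world"""
    o=get_obs(); T=R.from_quat(o["tool_rot"]); p=np.array(o["position"]); c,s=np.cos(np.radians(yawdeg)),np.sin(np.radians(yawdeg))
    G=R.from_matrix(np.array([[0,0,-1],[c,s,0],[s,-c,0]]).T); w=(T.inv()*G).as_rotvec(degrees=True)/n
    print("now",p.round(4),"yaw",round(np.degrees(np.arctan2(*T.as_matrix()[1::-1,1])),1),"t",o["time"])
    for i in range(n):
        print((T.inv().apply((np.array(target)-p)/n)*1000).round(1).tolist(),w.round(2).tolist()); T=T*R.from_rotvec(w,degrees=True)
E
python3 - <<'E'
from h import *
L=np.array([.505,.124,0]); a=.162; M=np.array([[np.cos(a),-np.sin(a),0],[np.sin(a),np.cos(a),0],[0,0,1]])
for ang in (1.57,1.7,1.85,2.0):
    P=np.array([[x,.07-.135*np.cos(ang),.07+.135*np.sin(ang)] for x in(-.018,.018)])@M.T+L
    print(ang,proj("top",P).round(0).tolist(),proj("side",P).round(0).tolist())
plan([.436,-.166,.25],-2.3,9)
print("cradle side",at_z("side",(261.7,247.4),.039),at_z("side",(258.5,258.1),0),at_z("top",(209.8,216.8),0))
E
```

```text
1.57 [[156.0, 220.0], [153.0, 199.0]] [[264.0, 223.0], [242.0, 219.0]]
1.7 [[146.0, 222.0], [143.0, 201.0]] [[261.0, 231.0], [240.0, 227.0]]
1.85 [[135.0, 224.0], [133.0, 203.0]] [[258.0, 242.0], [236.0, 238.0]]
2.0 [[126.0, 226.0], [123.0, 206.0]] [[256.0, 254.0], [233.0, 250.0]]
now [ 0.2346 -0.5793  0.2226] yaw -68.0 t 1.05
[-3.0, -34.2, -38.0] [-7.29, 0.0, -0.0]
[-3.0, -29.1, -42.0] [-7.29, 0.0, -0.0]
[-3.0, -23.5, -45.4] [-7.29, 0.0, -0.0]
[-3.0, -17.5, -48.0] [-7.29, 0.0, -0.0]
[-3.0, -11.3, -49.8] [-7.29, 0.0, -0.0]
[-3.0, -4.9, -50.8] [-7.29, 0.0, -0.0]
[-3.0, 1.6, -51.1] [-7.29, 0.0, -0.0]
[-3.0, 8.1, -50.4] [-7.29, 0.0, -0.0]
[-3.0, 14.4, -49.0] [-7.29, 0.0, -0.0]
cradle side [0.50312315 0.12029426 0.039     ] [0.50904456 0.12146397 0.        ] [0.50279023 0.12293711 0.        ]
```

```bash
python3 -c "
import cv2,numpy as np
a=cv2.resize(cv2.imread('pics/top0.png')[190:250,130:250],None,fx=6,fy=6,interpolation=2)[:300,:400]
b=cv2.resize(cv2.imread('pics/side0.png')[210:300,210:300],None,fx=4,fy=4,interpolation=2)[:300,:400]
b=np.pad(b,((0,0),(0,400-b.shape[1]),(0,0)))
cv2.imwrite('pics/m1.png',np.hstack([a,b]))"
```

```text
(no output)
```

View pics/m1.png

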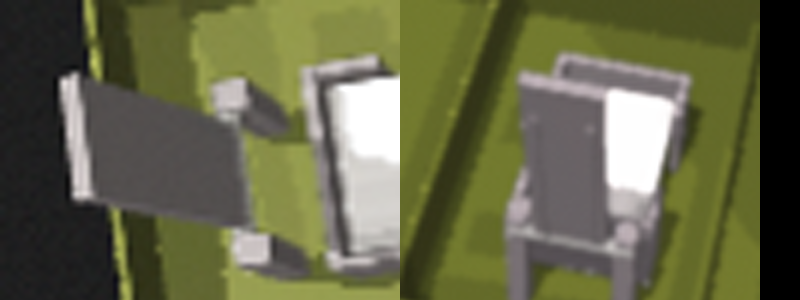

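The bar leans back at about 1.7 rad, with its tip near (144,213) in the top view. That is clear of the cradle. I'm moving above the block now.

```bash
python3 -m inch '[[87,[-3,-34,-38],[-7.3,0,0]],[87,[-3,-29,-42],[-7.3,0,0]],[87,[-3,-23.5,-45],[-7.3,0,0]],[87,[-3,-17.5,-48],[-7.3,0,0]],[87,[-3,-11,-50],[-7.3,0,0]],[87,[-3,-5,-51],[-7.3,0,0]],[87,[-3,1.5,-51],[-7.3,0,0]],[87,[-3,8,-50],[-7.3,0,0]],[87,[-3,14,-49],[-7.3,0,0]]]'
cat > c.py <<'E'
from fit import *
im=snap("wrist","w1.png"); m=yellow(im,(256,192)); ys,xs=np.nonzero(m); print(m.sum(),xs.min(),xs.max(),ys.min(),ys.max())
print(fit(BL,{"wrist":m},[.436,-.167,-.04])); plan([.436,-.172,.015],-2.3,5)
E
python3 c.py
```

```text
time: 2.17
position: [0.4348, -0.1572, 0.2502]
tool_rot: [-0.502, -0.494, 0.503, -0.501]
ft_force: [0.9, -0.1, -0.4]
grip_width: 0.087
1693.0 244 274 148 204
(array([ 0.43723804, -0.15716866, -0.01831813]), np.float64(0.03584613278508186))
now [ 0.4359 -0.1514  0.2505] yaw -0.2 t 2.225
[47.1, -0.3, 4.0] [0.42, 0.02, -0.08]
[47.1, -0.2, 4.1] [0.42, 0.02, -0.08]
[47.1, -0.1, 4.1] [0.42, 0.02, -0.08]
[47.1, -0.0, 4.1] [0.42, 0.02, -0.08]
[47.1, 0.1, 4.1] [0.42, 0.02, -0.08]
```

View pics/w1.png

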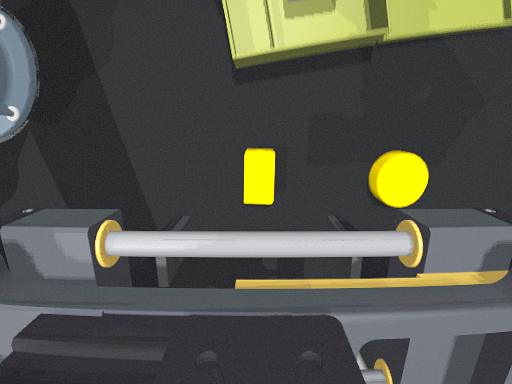

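The wrist view shows the block at (259,176) and the puck at (398,180). The arm was still settling, so I'll measure again.

```bash
sed -i 's/^im=/imaging.camera("wrist");im=/;s/w1.png/w2.png/' c.py; python3 c.py
```

```text
1619.0 243 274 153 207
(array([ 0.43457058, -0.16798394, -0.04433848]), np.float64(0.03003397211432457))
now [ 0.4346 -0.1565  0.2501] yaw -0.6 t 2.325
[47.0, 0.1, 2.8] [0.35, 0.07, -0.06]
[47.0, 0.1, 2.8] [0.35, 0.07, -0.06]
[47.0, 0.2, 2.9] [0.35, 0.07, -0.06]
[47.0, 0.3, 3.0] [0.35, 0.07, -0.06]
[47.0, 0.3, 3.0] [0.35, 0.07, -0.06]
```

```bash
python3 -m inch '[[87,[50,0,5],[0.7,0,0]],[87,[50,0,5],[0.7,0,0]],[87,[30,0,3],[0.4,0,0]],[87,[0,0,0],[0,0,0]]]'
python3 - <<'E'
from h import *
plan([.4353,-.173,.016],-2.4,2)
E
```

```text
time: 2.82
position: [0.4374, -0.1772, 0.1189]
tool_rot: [-0.512, -0.482, 0.512, -0.494]
ft_force: [-0.1, 0.8, 0.7]
grip_width: 0.0873
now [ 0.4374 -0.1772  0.1189] yaw -2.7 t 2.825
[51.4, -1.8, -2.7] [-0.17, 0.37, -0.36]
[51.4, -1.4, -2.4] [-0.17, 0.37, -0.36]
```

```bash
python3 -m inch '[[87,[51,-2,-3],[0,0.3,-0.3]],[87,[50,-1,-2],[0,0.3,-0.3]],[87,[0,0,0],[0,0,0]]]'
python3 - <<'E'
from h import *
plan([.4353,-.173,.016],-2.4,1)
E
```

```text
time: 3.2
position: [0.4395, -0.179, 0.0189]
tool_rot: [0.513, 0.482, -0.513, 0.491]
ft_force: [0.2, -0.2, 0.1]
grip_width: 0.0872
now [ 0.4395 -0.179   0.0189] yaw -3.0 t 3.2
[2.8, -4.6, -5.7] [-0.6, 0.47, -0.59]
```

```bash
python3 -m inch '[[87,[3,-4.5,-5.5],[-0.6,0.5,-0.6]],[87,[0,0,0],[0,0,0]]]'
python3 - <<'E'
from h import *
for i in range(3): imaging.camera("wrist"); plan([.4353,-.173,.016],-2.4,1)
E
```

```text
time: 3.45
position: [0.4371, -0.1749, 0.0196]
tool_rot: [0.511, 0.487, -0.51, 0.491]
ft_force: [0.1, 0.1, 0.9]
grip_width: 0.0871
now [ 0.4378 -0.1754  0.0199] yaw -2.4 t 3.5
[3.9, -2.7, -2.3] [-0.01, 0.23, -0.38]
now [ 0.4378 -0.1754  0.0197] yaw -2.4 t 3.55
[3.7, -2.7, -2.3] [-0.01, 0.23, -0.38]
now [ 0.4377 -0.1753  0.0194] yaw -2.4 t 3.6
[3.4, -2.5, -2.2] [-0.01, 0.21, -0.35]
```

```bash
python3 -m inch '[[87,[3,-2.5,-2],[0,0.2,-0.3]],[38,[0,0,0],[0,0,0]],[38,[0,0,0],[0,0,0]],[38,[0,0,0],[0,0,0]],[38,[0,0,0],[0,0,0]],[38,[0,0,0],[0,0,0]]]' 25
python3 - <<'E'
from h import *
plan([.4353,-.173,.016],-2.4,1)
E
```

```text
time: 4.35
position: [0.4358, -0.1733, 0.0176]
tool_rot: [0.511, 0.488, -0.51, 0.491]
ft_force: [0.5, 0.2, 0.7]
grip_width: 0.0447
now [ 0.4358 -0.1733  0.0176] yaw -2.4 t 4.35
[1.6, -0.5, -0.3] [0.01, 0.08, -0.16]
```

```bash
python3 -m inch '[[38,[0,0,0],[0,0,0]],[38,[0,0,0],[0,0,0]],[38,[-40,0,0],[0,0,0]],[38,[-60,0,0],[0,0,0]],[38,[0,0,0],[0,0,0]],[38,[0,0,0],[0,0,0]]]'
cat > d.py <<'E'
from fit import *
imaging.camera("wrist"); o=get_obs(); im=snap("wrist","w3.png"); o=get_obs(); print(o["position"],o["grip_width"])
T=np.array(o["position"]); m=yellow(im,(256,210)); print(m.sum())
it=yellow(imaging.camera("top"),proj("top",T+[0,0,.02])[0]); 
print(fit(BL,{"top":it},[T[0],T[1]+.006,-.04],z=T[2]-.0176)); print(it.sum())
a=.162; L=np.array([.505,.124,.16]); y=np.array([-np.sin(a),np.cos(a),0]); plan(L-.006*y,np.degrees(a),8)
E
python3 d.py
```

```text
time: 5.1
position: [0.4346, -0.1726, 0.1181]
tool_rot: [0.51, 0.49, -0.51, 0.489]
ft_force: [0.2, 0.0, -1.3]
grip_width: 0.0418
[ 0.43460233 -0.17264554  0.11757843] 0.041774781451288975
5566.0
(array([ 0.44052885, -0.13169617,  0.23035217]), np.float64(48.10118865966797))
21.0
now [ 0.4344 -0.1726  0.1173] yaw -2.4 t 5.25
[-5.3, 7.4, -36.7] [-1.46, -0.02, 0.02]
[-5.3, 8.3, -36.5] [-1.46, -0.02, 0.02]
[-5.3, 9.3, -36.3] [-1.46, -0.02, 0.02]
[-5.3, 10.2, -36.0] [-1.46, -0.02, 0.02]
[-5.3, 11.1, -35.7] [-1.46, -0.02, 0.02]
[-5.3, 12.0, -35.4] [-1.46, -0.02, 0.02]
[-5.3, 12.9, -35.1] [-1.46, -0.02, 0.02]
[-5.3, 13.8, -34.8] [-1.46, -0.02, 0.02]
```

View pics/w3.png

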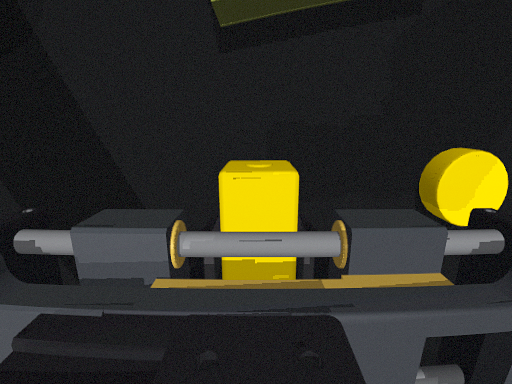

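The block is held at 41.8 mm and upright. Its +y top edge shows at row 178, cols 219–298. I'm carrying it over the cradle.

```bash
python3 - <<'E'
from h import *
o=get_obs();T=np.array(o["position"])
for px in ((219,178),(298,178),(228,161),(292,161)): print(px,(at_z("wrist",px,T[2]+(.0284 if px[1]>170 else -.0176))-T).round(4))
E
python3 -m inch '[[38,[-5,7,-37],[-1.5,0,0]],[38,[-5,8,-37],[-1.5,0,0]],[38,[-5,9,-36],[-1.5,0,0]],[38,[-5,10,-36],[-1.5,0,0]],[38,[-5,11,-36],[-1.5,0,0]],[38,[-5,12,-35],[-1.5,0,0]],[38,[-5,13,-35],[-1.5,0,0]],[38,[-5,14,-35],[-1.5,0,0]],[38,[0,0,0],[0,0,0]],[38,[0,0,0],[0,0,0]]]'
cat > e.py <<'E'
from fit import *
imaging.camera("wrist"); snap("wrist","w4.png"); snap("top","t4.png"); o=get_obs()
for n in ("wrist","top","side"):
    if n=="side": imaging.camera(n)
    r=imaging.tip_of(n,"cradle"); print(n,[(np.round(d["pixel"],1),round(d["confidence"],2),at_z(n,d["pixel"],.039).round(4)) for d in r])
a=.162; L=np.array([.505,.124,.16]); y=np.array([-np.sin(a),np.cos(a),0]); plan(L-.006*y,np.degrees(a),1)
E
python3 e.py
```

```text
(219, 178) [-0.0185  0.0407  0.0284]
(298, 178) [0.0217 0.039  0.0284]
(228, 161) [-0.0189  0.0436 -0.0176]
(292, 161) [ 0.0241  0.0418 -0.0176]
time: 6.5
position: [0.4995, 0.1274, 0.1442]
tool_rot: [0.45, 0.551, -0.461, 0.531]
ft_force: [0.0, 0.0, -1.7]
grip_width: 0.0422
wrist []
top [(array([208.4, 218.1]), 0.9, array([0.4958, 0.1214, 0.039 ]))]
side [(array([259.6, 244.1]), 0.74, array([0.5103, 0.1141, 0.039 ]))]
now [0.5007 0.1269 0.1456] yaw 9.7 t 6.85
[-14.6, 3.4, 9.5] [0.41, -0.68, 1.5]
```

View pics/w4.png

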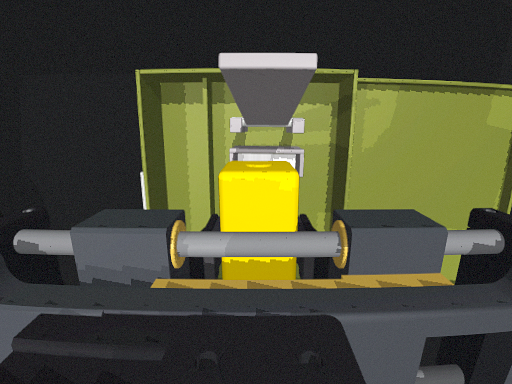

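The wrist view shows the cradle's hinge-side wall at row 150, cols 231–303, the posts at (236,125) and (298,126), and the box's far corners at (138,71) and (357,71). I'll work out the lunchbox pose from these.

Run:
```python
from fit import *
a=.162; L=np.array([.505,.124,0]); c,s=np.cos(a),np.sin(a); M=np.array([[c,-s,0],[s,c,0],[0,0,1]])
T=np.array(get_obs()["position"])
for nm,px,z in (("corner-",(138,71),.055),("corner+",(357,71),.055),("cradle-",(231,150),.055),("cradle+",(303,150),.055),("cradlein",(267,153),.055),("bar-",(220,54),.205),("bar+",(316,54),.205),("blk",(219,178),T[2]+.0284),("blk",(298,178),T[2]+.0284)):
    print(nm,((at_z("wrist",px,z)-L)@M*1000).round(1))
print("tcp",((T-L)@M*1000).round(1))
# independent top-view refit of the box with the arm away
im=cv2.imread("pics/top0.png")[:,:,::-1].copy(); h=im[190:245,175:245].astype(int); g=(h.max(2)-h.min(2)<25)&(h.min(2)>60)
b=(g&(h.min(2)>60)).astype(np.uint8); ys,xs=np.nonzero(b); r=cv2.minAreaRect(np.c_[xs+175,ys+190][(xs+175)>181].astype(np.float32)); print(r)
for q in cv2.boxPoints(r): print(q.round(1),((at_z("top",q,.055)-L)@M*1000).round(1))
```

```text
corner- [-116.7  119.5   55. ]
corner+ [ 80.5 119.4  55. ]
cradle- [-32.4  48.1  55. ]
cradle+ [35.1 48.8 55. ]
cradlein [ 1.5 45.6 55. ]
bar- [-16.9  94.2 205. ]
bar+ [ 17.8  94.3 205. ]
blk [-23.6  42.9 174. ]
blk [ 16.7  43.4 174. ]
tcp [ -3.8   3.6 145.6]
((206.08726501464844, 214.6610870361328), (36.20527648925781, 49.87638854980469), 79.99201965332031)
[178.4 201.2] [33.5 52.5 55. ]
[227.5 192.5] [ 33.5 -49.3  55. ]
[233.8 228.2] [-40.5 -49.9  55. ]
[184.7 236.8] [-40.4  50.4  55. ]
```

```bash
cat >> h.py <<'E'
def box2w(x,y,z,a=.162):
    return [.505+(x*np.cos(a)-y*np.sin(a))/1000,.124+(x*np.sin(a)+y*np.cos(a))/1000,z/1000]
E
python3 -c "
from h import *
plan(box2w(1,-4.5,105),9.3,2)"
```

```text
now [0.5007 0.1269 0.1456] yaw 9.7 t 6.85
[20.2, 2.9, 4.3] [0.19, -0.34, 0.75]
[20.2, 2.7, 4.2] [0.19, -0.34, 0.75]
```

```bash
python3 -m inch '[[38,[10,3,4],[0.2,-0.3,0.7]],[38,[10,3,4],[0.2,-0.3,0.7]],[38,[20,0,0],[0,0,0]],[38,[0,0,0],[0,0,0]],[38,[0,0,0],[0,0,0]]]'
python3 -c "
from h import *
imaging.camera('wrist')
plan(box2w(1,-4.5,66),9.3,1)"
```

```text
time: 7.48
position: [0.5091, 0.1181, 0.1061]
tool_rot: [0.46, 0.538, -0.458, 0.538]
ft_force: [0.1, -0.4, -1.9]
grip_width: 0.0417
now [0.5089 0.1181 0.1061] yaw 9.1 t 7.525
[40.1, -2.0, -1.9] [-0.21, -0.03, -0.13]
```

```bash
python3 -m inch '[[38,[10,-2,-2],[-0.2,0,-0.1]],[38,[10,0,0],[0,0,0]],[38,[10,0,0],[0,0,0]],[38,[0,0,0],[0,0,0]],[38,[0,0,0],[0,0,0]]]'
python3 - <<'E'
from h import *
imaging.camera('wrist');snap("wrist","w5.png");T=np.array(get_obs()["position"])
plan(box2w(1,-4.5,58),9.3,1)
E
```

```text
time: 8.15
position: [0.5071, 0.1201, 0.0748]
tool_rot: [0.458, 0.539, -0.457, 0.539]
ft_force: [1.0, 0.5, -1.9]
grip_width: 0.0417
now [0.5071 0.1201 0.075 ] yaw 9.3 t 8.25
[17.0, -0.5, 0.3] [0.02, -0.02, -0.12]
```

View pics/w5.png

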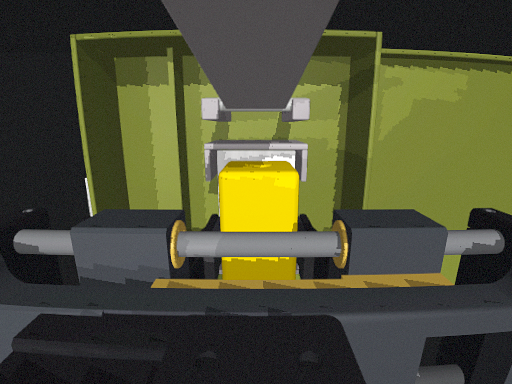

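The block sits centred in the cradle: its cols 228–292 are within the cradle walls at 205–308. I'll lower it and release.

```bash
python3 -m inch '[[38,[9,1,0],[0,0,0]],[38,[8,0,0],[0,0,0]],[38,[2,0,0],[0,0,0]],[38,[0,0,0],[0,0,0]]]'
python3 - <<'E'
from h import *
plan(box2w(1,-4.5,58),9.3,1)
E
```

```text
time: 8.75
position: [0.5089, 0.1203, 0.0553]
tool_rot: [0.459, 0.538, -0.457, 0.54]
ft_force: [-0.4, -0.2, 0.2]
grip_width: 0.0416
now [0.5089 0.1203 0.0553] yaw 9.3 t 8.75
[-2.7, -2.2, 0.2] [0.02, -0.01, -0.2]
```

```bash
python3 -m inch '[[58,[-1,-1.5,0],[0,0,0]],[58,[0,0,0],[0,0,0]],[58,[0,0,0],[0,0,0]],[58,[0,0,0],[0,0,0]],[58,[-20,0,0],[0,0,0]],[58,[-40,0,0],[0,0,0]],[58,[-40,0,0],[0,0,0]],[58,[-10,0,0],[0,0,0]],[58,[0,0,0],[0,0,0]]]'
cat > f.py <<'E'
from fit import *
import sys
imaging.camera("wrist"); z=float(sys.argv[1])
p0=[.506,.1245,.162]; L=np.array([.505,.124]); c,s=np.cos(.162),np.sin(.162); M=np.array([[c,-s],[s,c]])
for n in ("top","side","wrist"):
    im=snap(n,sys.argv[2]+n+".png"); m=yellow(im,proj(n,box2w(0,0,60))[0]); r,e=fit(BL,{n:m},p0,z=z); print(n,m.sum(),((r[:2]-L)@M*1000).round(1),r[2].round(3),round(e,3))
print(get_obs()["position"])
E
python3 f.py .039 p_
```

```text
time: 9.88
position: [0.5065, 0.1198, 0.169]
tool_rot: [0.459, 0.538, -0.457, 0.539]
ft_force: [-0.7, -0.0, -0.7]
grip_width: 0.0581
top 68.0 [  7.  -53.8] 0.275 12.051
side 422.0 [ 0.5 -7.9] 0.317 1.211
wrist 3360.0 [3.  3.7] 0.168 0.052
[0.50553582 0.11977091 0.16738755]
```

View pics/p_wrist.png

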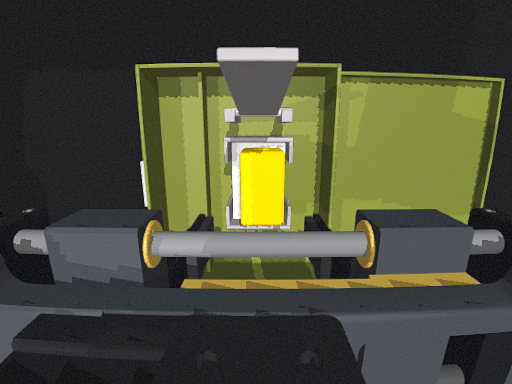

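The block is released and seated in the cradle, with block cols 240–285 inside cradle cols 225–292. The fit puts it at about (+3,+4) mm and upright. The bar is still open, so I'll close the fingers, go up and move behind it.

```bash
python3 -m inch '[[0,[-40,0,0],[0,0,0]],[0,[-40,0,0],[0,0,0]],[0,[0,0,-45],[0,0,0]],[0,[0,0,-45],[0,0,0]],[0,[0,0,-45],[0,0,0]],[0,[0,0,0],[0,0,0]],[0,[0,0,0],[0,0,0]]]'
python3 - <<'E'
from h import *
o=get_obs();print(o["grip_width"])
plan(box2w(1,132,172),9.3,1)
E
```

```text
time: 10.95
position: [0.4811, 0.2549, 0.241]
tool_rot: [0.454, 0.543, -0.463, 0.534]
ft_force: [-0.2, 0.1, 1.2]
grip_width: 0.0021
0.0021200206094837146
now [0.4811 0.2549 0.241 ] yaw 9.1 t 10.95
[68.9, 4.7, 1.1] [-0.17, -0.06, 1.04]
```

```bash
python3 -m inch '[[0,[35,5,1],[-0.2,0,1]],[0,[32,0,0],[0,0,0]],[0,[0,0,0],[0,0,0]],[0,[0,0,0],[0,0,0]]]'
cat > g.py <<'E'
from h import *
o=get_obs();c,s=np.cos(.162),np.sin(.162);d=np.array(o["position"])-[.505,.124,0]
print("box xyz",(d@np.array([[c,-s,0],[s,c,0],[0,0,1]])*1000).round(1),"F",np.array(o["ft_force"])@np.array([[c,-s,0],[s,c,0],[0,0,1]]))
print("w",R.from_matrix(R.from_quat(o["tool_rot"]).as_matrix().T@np.array([[0,0,-1],[c,s,0],[s,-c,0]]).T).as_rotvec(degrees=True).round(1),o["time"])
E
python3 g.py
python3 - <<'E'
import numpy as np
r,d=108,10
for a in np.arange(95,-1,-10): A=np.radians(a); print(a,(70-r*np.cos(A)+6*np.sin(A)+d).round(),(70+r*np.sin(A)+6*np.cos(A)).round())
E
```

```text
time: 11.45
position: [0.4874, 0.2507, 0.1722]
tool_rot: [0.459, 0.538, -0.459, 0.538]
ft_force: [0.5, -0.3, 1.1]
grip_width: 0.0002
box xyz [  3.1 127.9 172.2] F [ 0.39748936 -0.36397439  1.06587524]
w [-0.2  0.   0. ] 11.45
95 95.0 177.0
85 77.0 178.0
75 58.0 176.0
65 40.0 170.0
55 23.0 162.0
45 8.0 151.0
35 -5.0 137.0
25 -15.0 121.0
15 -23.0 104.0
5 -27.0 85.0
```

Run:
```python
from h import *
snap("side","s6.png"); b=cv2.imread("pics/s6.png")
cv2.imwrite("pics/s6c.png",cv2.resize(b[130:330,140:390],None,fx=2,fy=2))
```

```text
(no output)
```

View pics/s6c.png

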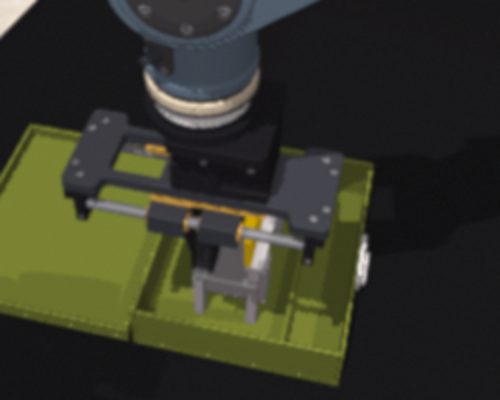

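The fingers are behind the bar. I'll swing it over along the arc.

```bash
python3 -m inch '[[0,[0,-1,16],[0,0,0]],[0,[-2,-1,17],[0,0,0]],[0,[-3,0,18],[0,0,0]],[0,[1,0,19],[0,0,0]],[0,[6,0,18],[0,0,0]],[0,[8,0,17],[0,0,0]],[0,[0,0,0],[0,0,0]]]'; python3 g.py
```

```text
time: 12.38
position: [0.5035, 0.1412, 0.1656]
tool_rot: [0.463, 0.537, -0.457, 0.536]
ft_force: [0.9, -0.0, 0.3]
grip_width: 0.0002
box xyz [  1.3  17.2 165.6] F [ 0.89938197 -0.1953243   0.33254172]
w [-0.5 -0.3 -0.3] 12.375
```

```bash
python3 -m inch '[[0,[14,0,9],[-0.5,-0.3,-0.3]],[0,[14,0,13],[0,0,0]],[0,[16,0,10],[0,0,0]],[0,[0,0,0],[0,0,0]]]'; python3 g.py
python3 - <<'E'
from h import *
snap("side","s7.png"); b=cv2.imread("pics/s7.png")
cv2.imwrite("pics/s7c.png",cv2.resize(b[180:300,190:350],None,fx=4,fy=4))
E
```

```text
time: 12.88
position: [0.51, 0.1069, 0.1197]
tool_rot: [0.457, 0.539, -0.457, 0.54]
ft_force: [-0.0, 0.0, 0.5]
grip_width: 0.0004
box xyz [  2.2 -17.7 119.7] F [-0.02183677  0.02984221  0.47132381]
w [ 0.1  0.1 -0.1] 12.875
```

View pics/s7c.png

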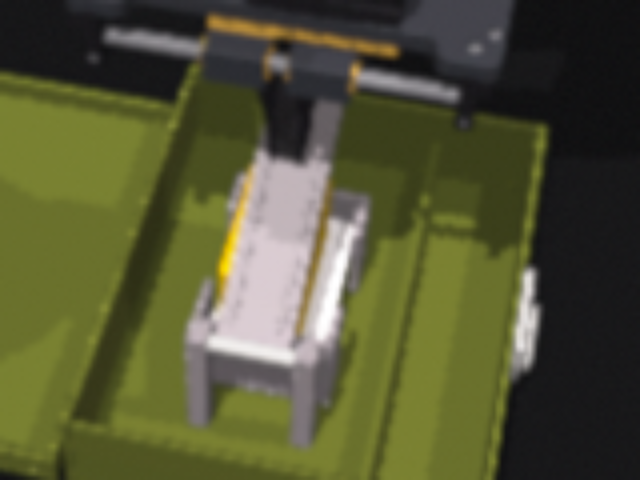

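The bar is swung over the block. I'll press its free end down.

```bash
python3 -m inch '[[0,[10,-1,8],[0,0,0]],[0,[10,0,7],[0,0,0]],[0,[10,0,6],[0,0,0]],[0,[0,0,0],[0,0,0]]]'; python3 g.py
```

```text
time: 13.42
position: [0.5124, 0.086, 0.0885]
tool_rot: [0.457, 0.539, -0.456, 0.54]
ft_force: [-0.6, 0.4, 0.5]
grip_width: 0.0004
box xyz [  1.2 -38.7  88.5] F [-0.51313857  0.47982247  0.5143392 ]
w [ 0.2  0.  -0.1] 13.425
```

```bash
python3 -m inch '[[0,[7,0,2],[0,0,0]],[0,[4,0,0],[0,0,0]],[0,[2,0,0],[0,0,0]],[0,[0,0,0],[0,0,0]]]'; python3 g.py
```

```text
time: 13.92
position: [0.513, 0.0835, 0.0763]
tool_rot: [0.457, 0.539, -0.456, 0.541]
ft_force: [-0.3, 1.0, 3.0]
grip_width: 0.0006
box xyz [  1.3 -41.2  76.3] F [-0.13184882  1.06779934  3.0400637 ]
w [ 0.3  0.1 -0.2] 13.925
```

```bash
python3 -m inch '[[0,[2,0,0],[0,0,0]],[0,[2,0,0],[0,0,0]],[0,[2,0,0],[0,0,0]]]'; python3 g.py;  python3 -m inch '[[0,[3,0,0],[0,0,0]],[0,[3,0,0],[0,0,0]],[0,[0,0,0],[0,0,0]]]'; python3 g.py
```

```text
time: 14.3
position: [0.5131, 0.0835, 0.0759]
tool_rot: [0.457, 0.538, -0.456, 0.542]
ft_force: [-3.5, 0.7, 20.0]
grip_width: 0.0004
box xyz [  1.5 -41.2  75.9] F [-3.36604272  1.23336558 19.97061444]
w [ 0.3  0.2 -0.3] 14.3
time: 14.68
position: [0.5132, 0.0834, 0.0768]
tool_rot: [0.457, 0.537, -0.455, 0.544]
ft_force: [-0.5, -0.2, 0.7]
grip_width: 0.0005
box xyz [  1.6 -41.4  76.8] F [-0.57774408 -0.12664033  0.66851092]
w [ 0.5  0.3 -0.5] 14.675
```

The bar hit a hard stop at z = 76 mm with 20 N, so it is shut. I'll retreat and check.

```bash
python3 -m inch '[[0,[-30,0,0],[0,0,0]],[0,[-50,0,0],[0,0,0]],[0,[-50,0,30],[0,0,0]],[0,[-30,0,60],[0,0,0]],[0,[0,0,60],[0,0,0]],[0,[0,0,60],[0,0,0]],[0,[0,0,50],[0,0,0]],[0,[0,0,0],[0,0,0]]]'; python3 g.py
python3 - <<'E'
from h import *
imaging.camera("wrist")
for n in("top","side"): snap(n,n+"9.png")
for n,p in (("tip underside",[[-18,-65],[18,-65]]),):
  for z in (70,76,84): print(z,[proj(c,[box2w(x,y,z) for x,y in p]).round(1).tolist() for c in("top","side")])
for a in (0,.04,.08,.15):
  q=[box2w(x,70-135*np.cos(a)+6*np.sin(a),70+135*np.sin(a)+6*np.cos(a)) for x in(-18,18)]; print("bar top edge",a,[(proj(c,q)).round(1).tolist() for c in("top","side")])
for h in (24,39): print("block top",h,proj("side",[box2w(x+2,y+3,h+46) for x in(-21,21) for y in(-36,36)]).round(1).tolist())
a=cv2.resize(cv2.imread("pics/side9.png")[200:300,200:300],None,fx=4,fy=4,interpolation=2); b=cv2.resize(cv2.imread("pics/top9.png")[165:265,160:260],None,fx=4,fy=4,interpolation=2)
cv2.imwrite("pics/m9.png",np.hstack([a,b]))
E
```

```text
time: 15.68
position: [0.5572, -0.1786, 0.2395]
tool_rot: [0.453, 0.537, -0.456, 0.547]
ft_force: [0.1, -0.2, -0.3]
grip_width: 0.0005
box xyz [   2.7 -307.   239.5] F [ 0.06385707 -0.18667596 -0.33733048]
w [ 0.8  0.8 -0.3] 15.675
70 [[[239.0, 215.1], [236.0, 197.4]], [[275.6, 216.8], [258.9, 213.8]]]
76 [[[238.9, 214.7], [235.8, 197.0]], [[275.8, 214.9], [258.9, 211.9]]]
84 [[[238.7, 214.2], [235.6, 196.4]], [[275.9, 212.3], [259.0, 209.3]]]
bar top edge 0 [[[238.9, 214.7], [235.8, 197.0]], [[275.8, 214.9], [258.9, 211.9]]]
bar top edge 0.04 [[[238.6, 214.4], [235.5, 196.6]], [[275.9, 213.3], [258.9, 210.3]]]
bar top edge 0.08 [[[238.1, 214.2], [235.1, 196.2]], [[275.9, 211.7], [258.9, 208.7]]]
bar top edge 0.15 [[[237.1, 213.7], [234.0, 195.6]], [[276.0, 209.2], [258.8, 206.2]]]
block top 24 [[273.1, 228.3], [265.7, 256.4], [253.1, 224.6], [244.5, 252.3]]
block top 39 [[273.4, 223.6], [265.9, 251.7], [253.1, 219.9], [244.4, 247.6]]
```

View pics/m9.png

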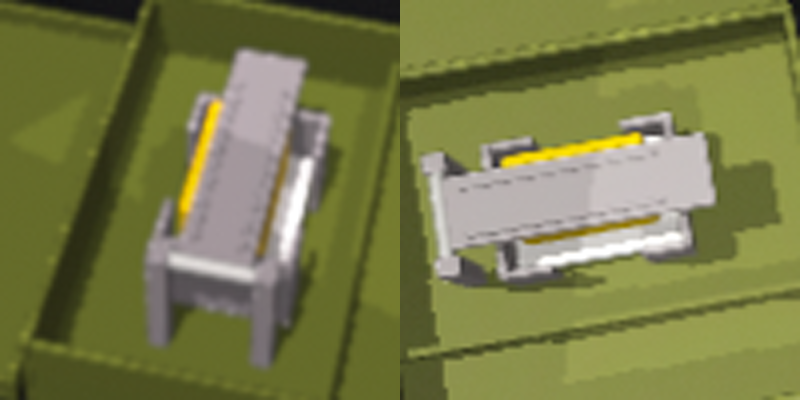

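The bar tip is at (259.3,212.3) and (276.5,214.7) in the side view. The prediction for fully shut is (258.9,211.9) and (275.8,214.9). Last check: the block's position under the bar.

Run:
```python
from h import *
im=cv2.imread("pics/top9.png")[:,:,::-1].copy(); h=cv2.cvtColor(im,cv2.COLOR_RGB2HSV)[165:265,160:260]
m=(h[...,0]>=19)&(h[...,0]<=27)&(h[...,1]>190)&(h[...,2]>70); P=np.argwhere(m)[:,::-1]+[160,165]
c,s=np.cos(.162),np.sin(.162); M=np.array([[c,-s,0],[s,c,0],[0,0,1]])
B=np.array([(at_z("top",p,.07)-[.505,.124,0])@M*1000 for p in P]); 
for k in (B[:,0]>0,B[:,0]<0): print(k.sum(),np.percentile(B[k],[2,98],axis=0).round(1)[:,:2].tolist() if k.any() else "")
print(get_obs()["time"])
```

```text
85 [[18.6, -30.8], [23.2, 36.2]]
30 [[-21.9, -31.1], [-20.1, 29.1]]
15.825
```

```bash
python3 -c "
from rig import robot; print(robot.hand_in())"
```

```text
the job is handed in; nothing more can be done
None
```

The oblong block is in the cradle with the clamp pressed shut over it. I handed the job in at about 16 s of the 54 s limit. The hand-in gives no verdict, so I don't know the score.

**What I did:** I gripped the block across its 42 mm width (the gripper read 41.8 mm) and lowered it into the cradle under the open bar. I then swung the bar over with the closed fingers and pressed its free end to a hard stop at 76 mm (20 N). The arm is clear, about 0.3 m away.

**Last checks:**
- **Clamp:** in the side view, the bar tip is within 1 pixel of where a fully shut bar should appear. That puts it well under 0.08 rad.
- **Block position:** its edges beside the bar in the top view put its centre about 1–3 mm off the cradle's centre in x and y. The limit is 13 mm.
- **Block height:** I did not measure it directly. With the bar shut to its stop, the block should be driven down home.

**Checks that failed or disagreed:**
- After I released the block, the top and side fits failed because the arm was in the way. Only the wrist view fitted, at about (+3, +4) mm and lengthwise. I did not measure its tilt; it only looked upright.
- The networks' cradle points differed from my lunchbox fit by 2–6 mm with the view clear, and by up to about 13 mm once the arm was over the box. I used the fit, which the wrist view confirmed to within about 3 mm at the box corners.

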